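# Pin a battery pack in its service dock and hold the key switch on

## Task

The battery pack sits in the service dock: with the mallet, knock the dock's sprung retaining pin down flush with its collar without hitting the pack, and stand the mallet back on its rubber mat. Then take the key from its block, push it fully home in the dock's key switch, working it past the sticky pins inside, and only then turn it a quarter turn clockwise, to the stop. The switch springs back if let go, so finish still gripping the key and holding it turned and fully in; leave the other things on the bench where they are and keep the hand off the pin.

Things in the scene. Friction and masses are not known exactly. Their poses are not given: they have to be found in the camera images.
- dock: fixed grey base plate 195 x 250 x 15 mm (its x -95 to +100, y +-125), turned up to 0.3 rad, mid-bench. Origin: on the table; x away from the robot, z up. On it: the pin in its round collar at (-60, +75); the key switch at (-60, -75), a black box 64 x 64 mm, top 50 mm above the table, with a round aluminium bezel; the pack behind them
- pack: battery pack fixed on the dock, 84 x 112 x 86 mm: two green boards standing at its +-y ends, orange and black cells between; its front face is 68 mm behind (+x of) the line through the pin and the key switch, its top 101 mm above the table. Origin: centre of its underside
- collar_top (a point): centre of the top of the pin's round collar (diameter 36 mm), 50 mm above the table; axes as the dock's
- pin_head: steel head of the retaining pin, diameter 14 mm, standing out of the collar. Origin: on its axis 14 mm below its top face
- pin_top (a point): centre of the pin's flat top face: up to 14 mm above collar_top at the start, level with it when the pin is flush
- pin (a joint): how far the pin is driven down, m: 0 = fully out, 0.014 = flush with the collar (end stop); starts between 0 and 0.004. It gives way to a downward push or blow of about 8 N (12 N when fast) and stays where it is driven
- keyway (a point): centre of the key slot's mouth, on the brass plug's face, 50 mm above the table, in a bezel (inner diameter 28 mm, 3 mm higher). Slot: 12 mm along this frame's x, 6 along y, 31 deep straight down, 1.5 mm chamfer; the frame turns with the plug. Two facing pairs of sticky sprung pins stand 3 mm into it from its narrow ends, 9 and 17 mm down: pushing past takes up to about 15 N
- plug (a joint): turn of the key plug, rad: 0 = rest, grows clockwise seen from above, stop at 1.57 (quarter turn). A spring (0.02 N m at rest, 0.1 N m at the stop) turns it back when let go. The key has about 0.2 rad of play in the slot
- key: key standing blade down in its block. Origin: centre of its shoulder's underside; z up, x along the width. Below: steel blade 10 (x) x 4 (y) mm, 28 long, round tip. Above: shoulder 16 x 9, 10 high, then black flat bow 30 (x) x 10 (y), from 10 to 46 mm above the origin, gripped across its 10 mm. Either way round fits. Fully home: shoulder on the plug's face, origin at keyway. 35 g
- keyblock: fixed grey block 70 x 70 x 40 mm with a slot in the middle of its top that holds the key upright (shoulder on the block's top, 40 mm above the table). Origin: centre of its underside. It stands to one side of the dock, the mat to the other: which is which changes
- mat: fixed black rubber mat 210 (x) x 100 (y) x 3 mm that the mallet stands on. Origin: centre of its underside
- mallet: loose mallet standing on a face of its head, 0.25 to 0.45 kg. Origin: centre of that striking face, under the head; z up through the head. White head 46 x 46 mm, 80 mm high; wooden handle 22 x 22 mm, level, its axis 48 mm above the origin, running along -x from 23 to 163 mm; its balance point is about 20 mm along -x, inside the head
- multimeter: loose hand-held meter lying on its back, 150 x 75 x 32 mm; not part of the job; origin: centre of its underside
- tape: loose roll of amber tape lying flat, diameter 60 mm, 19 mm high; not part of the job
- carrier: loose black carrier with two orange cells, 44 x 78 x 24 mm; not part of the job; origin: centre of its underside
- wrench: loose steel spanner lying flat; not part of the job
- screwdriver: loose screwdriver lying flat; not part of the job
- mug: loose white mug, diameter 80 mm, 90 mm high; not part of the job
- partsbin: loose grey divided parts tray, 150 x 90 x 40 mm; not part of the job; origin: centre of its underside
There are look-alikes about, which are no part of the job. Of the things that look like the mat, take the one that is farthest to the robot's right at the start.

How it is judged:
By the outcome, as a careful person would: the job done as asked, in the order asked, and still so for the second after the job is handed in, while the arm keeps its last pose, push and grip.
It also fails if it takes over 70 s, if anything falls off the work surface, if the arm or the gripper's body presses on something with over 40 N, if the wrist force passes 120 N, or if a joint passes its speed limit or range.

## Robot

A 6-joint arm with a two-finger parallel gripper is mounted at the origin on the work surface. World frame = base frame: x ahead of the robot, y to its left, z up, the work surface at z = 0. Lengths are in m, angles in rad, forces in N, time in s.
With the tool pointing down it reaches from about 0.225 to 0.875 m from the base axis. Payload 3.4 kg.
Tool frame: the origin (TCP) lies between the finger pads; the fingertips stand 8 mm ahead of it and the grasp point (between the pads) lies 11 mm behind it; z points along the fingers, y is the line along which they close (so a half turn about z gives the same grasp; the last joint's range is limited). The gripper opens to 85 mm and grips with 20 to 120 N. Pads are 22 mm wide; open, the fingers measure 114 mm over their backs; the gripper's body (76 mm by 85 mm) begins 54 mm behind the grasp point. The pads swing forward as they close: fully open they stand 13 mm farther back than shut.
Start: joints at [-1.315, 0.276, 1.505, -0, 1.361, -0.121], TCP at [0.212, -0.535, 0.239] pointing down, gripper open.
Joint ranges: [-2.89, 2.89], [-0.75, 2.08], [0.22, 2.7], [-1.18, 4.32], [0.11, 2.71], [-2.7, 2.7]. Speed limits (rad/s): [2.57, 2.57, 3.14, 3.14, 3.14, 3.14].

## Interface

Orientations are given as a unit quaternion [w, x, y, z].
In Python, from rig import manip gives the robot as it stands.
- The arm moves only by the tool move_arm, never from a script. Its argument "deltas" is a list that holds one entry, the list of rows, each a list of 5 numbers: the shift along the tool's x, y, z normalised to -1 to 1, where 1 is 80 cm, then the turn about the tool's z normalised to -1 to 1, where 1 is 120 degrees, then the closure, from -1 (fully open) to 1 (shut). In form: [[[tx, ty, tz, twist, grip], ...]]. A call has 1 to 12 rows; each row is the pose to reach, as a shift and turn from the pose commanded when the call began, along the tool's axes at that moment; what a row does not reach only later rows make up. A row lasts 1/10 s, in which the tool goes at most 50 mm and 8.59 degrees, less where a joint would pass 70% of its speed; a pose out of reach is approached as far as the arm can. A call with a number of a shift or a turn outside -1 to 1 is refused whole. A call with a gripper value outside its range is refused whole. The fingers move at their own pace and stop on an object; "squeeze" is the grip in N (left out, the last holds). Time passes only in rows, so rows that repeat a pose let the fingers close. It gives the time, the measured TCP pose, the force, the opening and the grip force at its end, in the units of the state.
- manip.get_state(): the state, without advancing time (a new reading comes with each control period).
- manip.get_image(name): name is "scene" or "side" or "wrist"; returns the picture (420x560x3 uint8, red, green, blue); there is no depth.
- manip.camera_params(name): a dict with "fx", "fy", "cx", "cy" (pixels), "dist" ([k1, k2, p1, p2, k3] as OpenCV has them; the pictures are not rectified), "R" (3x3) and "t" (3): a world point X has camera coordinates R X + t; the wrist camera has in their place "tool_from_camera" (4x4, takes a point from camera to tool coordinates, whose origin is the TCP and whose axes are the flange's). Camera axes: x right, y down, z forward; pixel columns grow to the right and rows downward; lengths in m; the calibration is good to about 2 mm. A picture is of the moment at which its call begins: read the wrist's pose just before it. camera_params takes no time and is no camera call.
- manip.sign_off(): hands the job in; it is judged then, once.
The state is a dict: "clock": time; "qpos": joint angles; "qd": joint speeds; "effort": joint torques, N m; "position": TCP position; "ee_rot": TCP orientation; "contact_force": force on the tool from outside, world axes, zero at the start; "moment": the same for the moment, N m; "width": finger opening in m; "gripper_force": force on a finger pad.
Only numpy, scipy, OpenCV 4.12 (cv2) and the standard library are available. Lean on these libraries where they do the work, as an engineer would, in place of code of your own. Each camera call takes 0.05 s, during which the arm holds its last target. There are 200 camera calls.

## Working session

There is one attempt and no reset: what is moved stays moved. The work goes in short steps, Python scripts to look and compute and a tool call to move; the robot and the scene stay as the last step left them, time stands still between calls to the robot, and variables do not carry over. Pictures are saved under pics/ and viewed, at most 10 in all, crops included, and the job is handed in when it is done.

Besides the shell and the picture viewer there is one more tool, called after "Emit:" as name(argument=value, ...), one argument or row to a line, values as JSON. move_arm: Moves the arm, as the interface text tells. Scaled input: -1 to 1 covers 80 cm each way for a shift and 120 degrees each way for a turn. Its arguments: {"type":"object","properties":{"deltas":{"type":"array","items":{"type":"array","items":{"type":"array","items":{"type":"number","minimum":-1,"maximum":1}}}},"squeeze":{"type":"number"}},"required":["deltas"]}

```bash
mkdir -p pics; ls
cat > look.py <<'E'
import cv2,sys
from rig import manip
for n in sys.argv[2:]:
    im=manip.get_image(n); cv2.imwrite(f'pics/{sys.argv[1]}_{n}.png',im[:,:,::-1])
s=manip.get_state(); print(s)
E
python3 look.py a scene side wrist; python3 -c "
from rig import manip
for n in ['scene','side','wrist']: print(n,manip.camera_params(n))"
```

```text
pics
{'clock': 0.15, 'qpos': array([-1.31502016e+00,  2.76442116e-01,  1.50582042e+00, -6.13624050e-06,
        1.36068650e+00, -1.21004095e-01]), 'qd': array([ 0.00137384, -0.00110612, -0.00360385, -0.00124347, -0.00055268,
       -0.00091486]), 'effort': array([ 1.19012286e-03, -4.17143118e+01, -2.46031970e+01, -1.09349301e-04,
        7.69734354e-03, -7.97526098e-06]), 'position': array([ 0.21145574, -0.53431051,  0.23865148]), 'ee_rot': array([-6.76450456e-04,  9.82306655e-01,  1.87278338e-01, -4.86594709e-05]), 'contact_force': array([-0.75986892,  0.58950041, -0.13262072]), 'moment': array([-0.04191031, -0.01847674,  0.02318538]), 'gripper_force': 0.0, 'width': 0.08533576428955655}
scene {'fx': 388.34097193550167, 'fy': 388.34097193550167, 'cx': 280.67298206113395, 'cy': 206.01940665817747, 'dist': array([-0.02833011,  0.        ,  0.        ,  0.        ,  0.        ]), 'R': array([[ 0.64704913,  0.7623166 , -0.01417099],
       [ 0.55895048, -0.48691031, -0.67118754],
       [-0.51855741,  0.42637043, -0.74115212]]), 't': array([-0.32796123, -0.22739132,  1.36530355])}
side {
[... 230 characters left out ...]
],
       [-0.08752297,  0.7609756 , -0.6428498 ],
       [ 0.07182947, -0.63882546, -0.76599123]]), 't': array([0.48395734, 0.07140982, 1.86686571])}
wrist {'fx': 378.84234670756825, 'fy': 378.84234670756825, 'cx': 276.17065135394097, 'cy': 207.62836387765518, 'dist': array([-0.0767737,  0.       ,  0.       ,  0.       ,  0.       ]), 'tool_from_camera': array([[ 1.04084075e-04, -9.49879800e-01, -3.12615345e-01,
         7.88365915e-02],
       [ 9.99999995e-01,  1.00807596e-04,  2.66428879e-05,
         2.77105618e-05],
       [ 6.20646033e-06, -3.12615347e-01,  9.49879806e-01,
        -1.35455003e-01],
       [ 0.00000000e+00,  0.00000000e+00,  0.00000000e+00,
         1.00000000e+00]])}
```

View pics/a_scene.png

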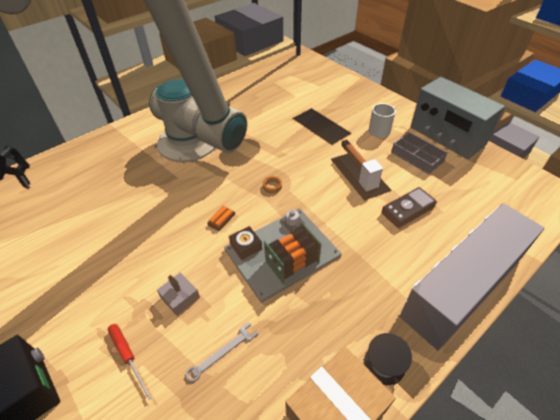

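View pics/a_side.png

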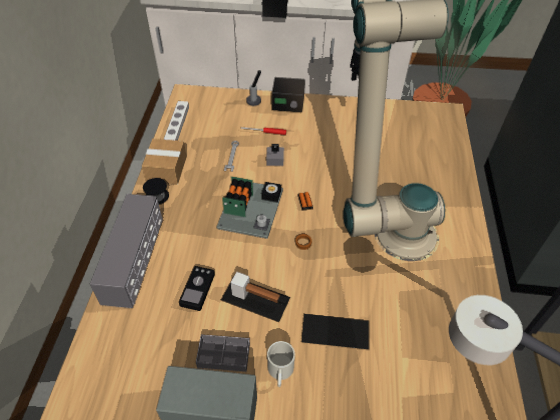

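The scene view shows the dock at about (285,250), the mallet and its mat at (365,175), the keyblock at (177,292), and the empty look-alike mat at (321,125). In the side view they are at (250,205), (250,290), (275,157) and (335,332). The mallet's mat is the one farther right (smaller y). Next I'll enlarge these for measuring.

Run:
```python
import cv2,numpy as np
A=cv2.imread('pics/a_scene.png');B=cv2.imread('pics/a_side.png')
def c(im,x,y,w,h,k): return cv2.resize(im[y:y+h,x:x+w],None,fx=k,fy=k,interpolation=cv2.INTER_CUBIC)
# each tile 400x300, scale 4 -> 100x75 px ; dock scale 3
o=np.zeros((600,800,3),np.uint8)
t=[(A,215,200,133,100,3),(B,205,170,100,75,4),(A,320,130,100,75,4),(B,210,255,100,75,4)]
for i,a in enumerate(t):
    z=c(*a)[:300,:400]; o[300*(i//2):300*(i//2)+z.shape[0],400*(i%2):400*(i%2)+z.shape[1]]=z
cv2.imwrite('pics/b.png',o)
```

```text
(no output)
```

View pics/b.png

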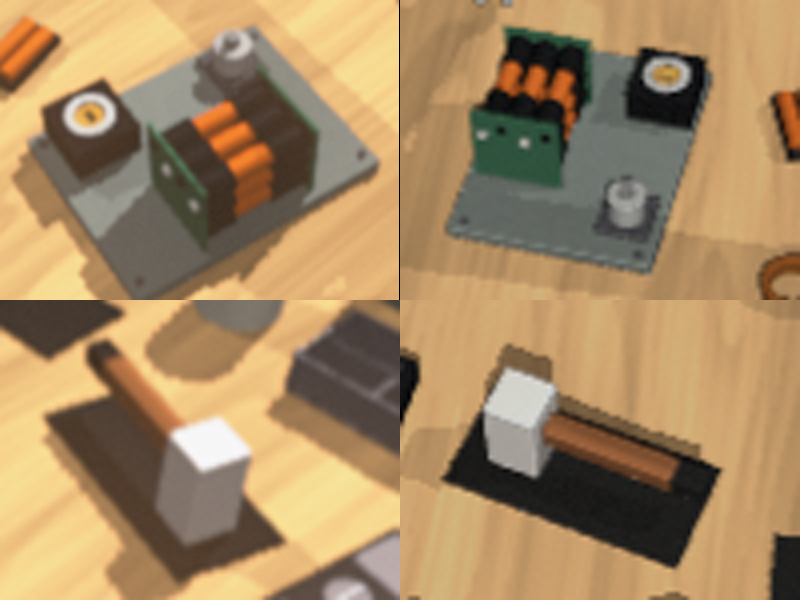

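The enlargement shows, in tile pixels, the switch at scene (91,116) and side (668,74), and the pin at scene (234,45) and side (627,187). Mallet head top centre is at scene (209,445) and side (520,393). Next I'll fit poses to these.

```bash
cat > fit.py <<'E'
import cv2,numpy as np
from scipy.optimize import least_squares
from rig import manip
C={n:manip.camera_params(n) for n in ('scene','side')}
def proj(n,X):
    c=C[n];K=np.array([[c['fx'],0,c['cx']],[0,c['fy'],c['cy']],[0,0,1]])
    return cv2.projectPoints(np.array(X,float).reshape(-1,3),cv2.Rodrigues(c['R'])[0],c['t'],K,c['dist'])[0].reshape(-1,2)
def place(p,X):
    X=np.array(X,float).reshape(-1,3);a=p[2];R=np.array([[np.cos(a),-np.sin(a),0],[np.sin(a),np.cos(a),0],[0,0,1]])
    return X@R.T+[p[0],p[1],0]
def fit(obs,p0):
    f=lambda p:np.concatenate([(proj(n,place(p,X))-uv).ravel() for n,X,uv in obs])
    r=least_squares(f,p0,loss='soft_l1');print(r.x.round(4),np.abs(r.fun).round(1));return r.x
E
python3 - <<'E'
from fit import *
d1=lambda u,v:('scene',(215+u/3,200+v/3)); d2=lambda u,v:('side',(205+(u-400)/4,170+v/4))
m1=lambda u,v:('scene',(320+u/4,130+(v-300)/4)); m2=lambda u,v:('side',(210+(u-400)/4,255+(v-300)/4))
def o(X,t): return (t[0],X,np.array(t[1]))
fit([o((-.095,-.125,.015),d1(31,143)),o((-.095,.125,.015),d1(258,28)),o((.1,.125,.015),d1(378,165)),o((.1,-.125,.015),d1(140,295)),
 o((-.06,-.075,.05),d1(91,116)),o((-.06,-.075,.05),d2(668,74)),o((-.06,.075,.05),d2(627,190)),o((-.095,.125,.015),d2(650,270)),o((.1,.125,.015),d2(447,233)),o((-.095,-.125,.015),d2(710,76))],[.45,0,0])
fit([o((0,0,.083),m1(209,445)),o((0,0,.083),m2(520,393)),o((-.163,0,.062),m1(98,348)),o((-.163,0,.062),m2(697,475))],[.45,.3,0])
fit([o((-.105,.05,.003),m1(110,390)),o((-.105,-.05,.003),m1(45,418)),o((.105,.05,.003),m1(285,545)),o((.105,-.05,.003),m1(180,583)),
 o((-.105,.05,.003),m2(678,567)),o((-.105,-.05,.003),m2(720,468)),o((.105,.05,.003),m2(443,478))],[.4,.3,0])
# keyblock: image centres
fit([o((0,0,.04),('scene',(177,287))),o((0,0,.04),('side',(275,154)))],[.45,-.3,0])
E
```

```text
[ 0.5772 -0.0542 -0.1247] [1.5 2.6 0.9 2.8 1.8 2.8 0.1 1.4 0.  1.1 1.1 0.1 0.7 0.7 0.4 1.  1.3 1.7
 0.2 1.8]
[ 0.5636  0.3079 -0.3067] [0.1 0.2 1.6 1.  0.1 2.1 0.5 0.1]
[ 0.5094  0.3281 -0.2679] [7.6 2.6 1.8 1.2 0.7 1.7 0.6 0.8 0.6 1.2 0.1 1.7 1.1 0.3]
[ 0.5143 -0.3304  0.    ] [0.4 0.  0.4 1.2]
```

```bash
cat > go.py <<'E'
import sys,numpy as np
from scipy.spatial.transform import Rotation as Ro
from rig import manip
def now():
    s=manip.get_state();q=s['ee_rot'];R=Ro.from_quat([q[1],q[2],q[3],q[0]]).as_matrix()
    return s,R,np.arctan2(R[1,0],R[0,0])
if __name__=='__main__':
    s,R,y=now()
    print('t',s['clock'],'pos',s['position'].round(4),'yaw',round(y,4),'q6',s['qpos'][5].round(2),'F',s['contact_force'].round(1),'w',s['width'].round(4))
    a=[float(v) for v in sys.argv[1:]]
    if a:
        d=R.T@(np.array(a[:3])-s['position'])
        t=-np.angle(np.exp(1j*(a[3]-y)))/np.radians(120)
        n=max(np.linalg.norm(d)/.05,abs(t)*120/8.59)
        print('row',(d/.8).round(4),round(t,4),'rows',round(n,1))
E
python3 go.py .514 -.33 .19 3.0
```

```text
Traceback (most recent call last):
  File "go.py", line 9, in <module>
    print('t',s['clock'],'pos',s['position'].round(4),'yaw',round(y,4),'q6',s['qpos'][5].round(2),'F',s['contact_force'].round(1),'w',s['width'].round(4))
                                                                                                                                      ^^^^^^^^^^^^^^^^
AttributeError: 'float' object has no attribute 'round'
```

```bash
sed -i "s/s\['width'\].round(4)/round(s['width'],4)/" go.py; python3 go.py .514 -.33 .19 3.0
```

```text
t 0.15 pos [ 0.2115 -0.5343  0.2387] yaw 0.3768 q6 -0.12 F [-0.8  0.6 -0.1] w 0.0853
row [ 0.4456 -0.0982  0.061 ] -1.2525 rows 17.5
```

Emit:
move_arm(
  deltas=[
    [[0.4456,-0.0982,0.061,-0.85,-1],[0.4456,-0.0982,0.061,-0.85,-1],[0.4456,-0.0982,0.061,-0.85,-1],[0.4456,-0.0982,0.061,-0.85,-1],[0.4456,-0.0982,0.061,-0.85,-1],[0.4456,-0.0982,0.061,-0.85,-1],[0.4456,-0.0982,0.061,-0.85,-1],[0.4456,-0.0982,0.061,-0.85,-1],[0.4456,-0.0982,0.061,-0.85,-1],[0.4456,-0.0982,0.061,-0.85,-1],[0.4456,-0.0982,0.061,-0.85,-1],[0.4456,-0.0982,0.061,-0.85,-1]],
  ],
)

```text
clock: 1.35
position: [0.5141, -0.3301, 0.19]
ee_rot: [-0.0, 0.47, 0.883, 0.0]
contact_force: [0.8, 0.4, -0.3]
width: 0.0856
gripper_force: 0.0
```

Emit:
move_arm(
  deltas=[
    [[0,0,0,-0.4,-1],[0,0,0,-0.4,-1],[0,0,0,-0.4,-1],[0,0,0,-0.4,-1],[0,0,0,-0.4,-1],[0,0,0,-0.4,-1],[0,0,0,-0.4,-1],[0,0,0,-0.4,-1]],
  ],
)

```text
clock: 2.15
position: [0.514, -0.3304, 0.1903]
ee_rot: [-0.0, 0.074, 0.997, 0.0]
contact_force: [0.6, -0.0, -0.2]
width: 0.0856
gripper_force: 0.0
```

```bash
python3 go.py .475 0.0 .24 3.017; python3 look.py k wrist
```

```text
t 2.15 pos [ 0.514  -0.3304  0.1903] yaw 2.9929 q6 -2.11 F [ 0.6 -0.  -0.2] w 0.0856
row [ 0.1094  0.4012 -0.062 ] -0.0115 rows 6.7
{'clock': 2.2, 'qpos': array([-6.85051956e-01,  3.59487351e-01,  1.50423860e+00, -7.24418076e-05,
        1.27818350e+00, -2.10745450e+00]), 'qd': array([-0.00025632, -0.00250365, -0.00065724,  0.00156473,  0.0022938 ,
       -0.00558075]), 'effort': array([ 4.88026435e-04, -4.57824540e+01, -2.37599927e+01, -6.12520780e-04,
        3.32032811e-03,  3.98566612e-03]), 'position': array([ 0.51405005, -0.33041784,  0.19032469]), 'ee_rot': array([-1.49642468e-04,  7.41184077e-02,  9.97249435e-01,  6.24428139e-05]), 'contact_force': array([-1.70305411, -0.319706  , -0.03506036]), 'moment': array([ 0.02432197, -0.06064511,  0.00723451]), 'gripper_force': 0.0, 'width': 0.08542825123980184}
```

```bash
python3 go.py .485 -.045 .20 3.017
```

```text
t 2.2 pos [ 0.5141 -0.3304  0.1903] yaw 2.9932 q6 -2.11 F [-1.7 -0.3 -0. ] w 0.0854
row [ 0.0887  0.3475 -0.012 ] -0.0114 rows 5.7
```

Emit:
move_arm(
  deltas=[
    [[0.0887,0.3475,-0.012,-0.0114,-1],[0.0887,0.3475,-0.012,-0.0114,-1],[0.0887,0.3475,-0.012,-0.0114,-1],[0.0887,0.3475,-0.012,-0.0114,-1],[0.0887,0.3475,-0.012,-0.0114,-1],[0.0887,0.3475,-0.012,-0.0114,-1],[0.0887,0.3475,-0.012,-0.0114,-1],[0.0887,0.3475,-0.012,-0.0114,-1],[0.0887,0.3475,-0.012,-0.0114,-1]],
  ],
)

```text
clock: 3.1
position: [0.485, -0.046, 0.2002]
ee_rot: [0.0, 0.062, 0.998, -0.0]
contact_force: [-0.2, -0.3, -0.3]
width: 0.0857
gripper_force: 0.0
```

```bash
python3 look.py d wrist; python3 go.py .49 .328 .22 2.834
```

```text
{'clock': 3.15, 'qpos': array([-2.37575824e-01,  1.70858850e-01,  1.74902266e+00, -6.36524253e-04,
        1.22137841e+00, -1.68360719e+00]), 'qd': array([-0.00899145,  0.00348554,  0.00044047,  0.00280404,  0.0008477 ,
       -0.00064876]), 'effort': array([ 4.96158767e-01, -3.40669441e+01, -2.30533844e+01,  2.67101795e-02,
        1.51083420e-02,  7.27471433e-04]), 'position': array([ 0.48496619, -0.0462477 ,  0.20004172]), 'ee_rot': array([ 1.11697166e-04,  6.22333278e-02,  9.98061569e-01, -3.23468375e-04]), 'contact_force': array([0.78768823, 0.60726919, 0.22491823]), 'moment': array([ 0.00978907, -0.00677263, -0.05544195]), 'gripper_force': 0.0, 'width': 0.08545043199784849}
t 3.15 pos [ 0.485  -0.0462  0.2   ] yaw 3.017 q6 -1.68 F [0.8 0.6 0.2] w 0.0855
row [ 0.0519  0.465  -0.0253] 0.0874 rows 7.5
```

Emit:
move_arm(
  deltas=[
    [[0.0519,0.465,-0.0253,0.0874,-1],[0.0519,0.465,-0.0253,0.0874,-1],[0.0519,0.465,-0.0253,0.0874,-1],[0.0519,0.465,-0.0253,0.0874,-1],[0.0519,0.465,-0.0253,0.0874,-1],[0.0519,0.465,-0.0253,0.0874,-1],[0.0519,0.465,-0.0253,0.0874,-1],[0.0519,0.465,-0.0253,0.0874,-1],[0.0519,0.465,-0.0253,0.0874,-1],[0.0519,0.465,-0.0253,0.0874,-1]],
  ],
)

```text
clock: 4.15
position: [0.4897, 0.3286, 0.2196]
ee_rot: [-0.0, 0.153, 0.988, -0.001]
contact_force: [-0.4, -0.1, 0.2]
width: 0.0854
gripper_force: 0.0
```

```bash
python3 go.py; python3 look.py m wrist >/dev/null
python3 - <<'E'
import cv2,numpy as np
g=lambda n:cv2.imread(f'pics/{n}_wrist.png')
o=np.zeros((600,800,3),np.uint8)
for i,n in enumerate('kdm'):
    z=cv2.resize(g(n),(400,300),interpolation=cv2.INTER_AREA); o[300*(i//2):300*(i//2)+300,400*(i%2):400*(i%2)+400]=z
cv2.imwrite('pics/c.png',o)
E
```

```text
t 4.15 pos [0.4897 0.3286 0.2196] yaw 2.8353 q6 -0.79 F [-0.4 -0.1  0.2] w 0.0854
```

View pics/c.png

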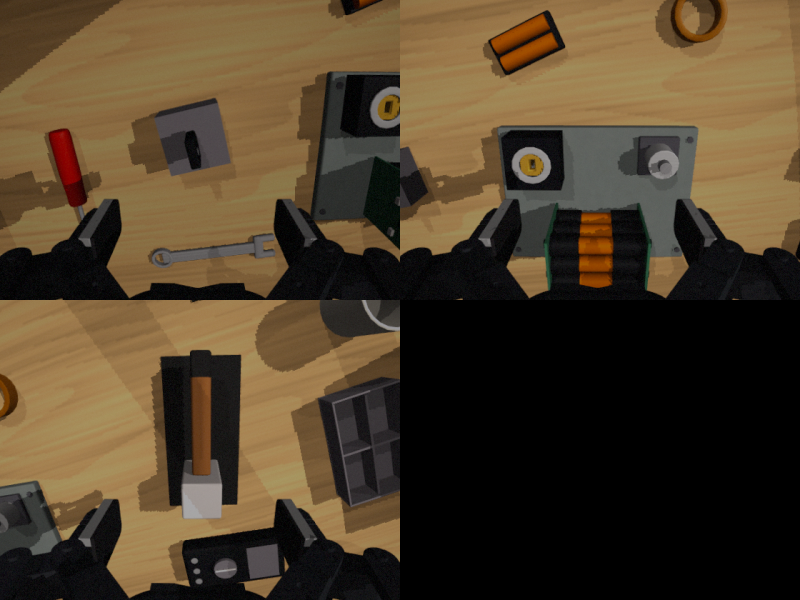

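Run:
```python
import cv2,numpy as np
o=np.zeros((600,800,3),np.uint8)
# (img,x0,y0,w,h) scale k
T=[('k',215,130,100,75*2),('d',140,175,100,75),('d',330,185,100,75),('m',210,60,160,240)]
for i,(n,x,y,w,h) in enumerate([('k',210,130,133,120),('d',135,170,133,100),('d',320,175,133,100),('m',215,65,160,240)]):
    k=3 if i<3 else 1.25
    z=cv2.resize(cv2.imread(f'pics/{n}_wrist.png')[y:y+h,x:x+w],None,fx=k,fy=k,interpolation=cv2.INTER_CUBIC)[:300,:400]
    o[300*(i//2):300*(i//2)+z.shape[0],400*(i%2):400*(i%2)+z.shape[1]]=cv2.convertScaleAbs(z,alpha=1.6,beta=15)
cv2.imwrite('pics/e.png',o)
```

```text
(no output)
```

View pics/e.png

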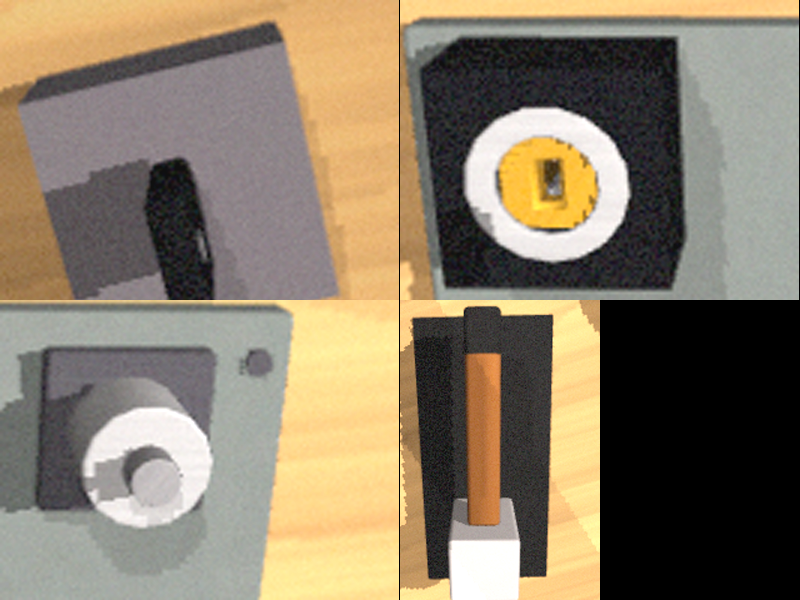

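The wrist crops give the slot at image (184,231), the collar at (369,231) and the pin top at (372,236). Mallet handle and block edges are clear. Next I'll refine the positions with the wrist calibration.

```bash
cat > wfit.py <<'E'
from fit import *
from scipy.spatial.transform import Rotation as Ro
c=manip.camera_params('wrist');K=np.array([[c['fx'],0,c['cx']],[0,c['fy'],c['cy']],[0,0,1]])
def pose(p,yaw):
    T=np.eye(4);T[:3,:3]=Ro.from_euler('z',yaw).as_matrix()@np.diag([1,-1,-1]);T[:3,3]=p
    return np.linalg.inv(T@c['tool_from_camera'])
def wproj(M,X): return cv2.projectPoints(np.array(X,float).reshape(-1,3),cv2.Rodrigues(M[:3,:3])[0],M[:3,3],K,c['dist'])[0].reshape(-1,2)
def ray(M,uv,z):
    n=cv2.undistortPoints(np.array([[uv]],float),K,c['dist'])[0,0];W=np.linalg.inv(M)
    d=W[:3,:3]@[n[0],n[1],1];o=W[:3,3];return (o+d*(z-o[2])/d[2]).round(4)
def wfit(M,L,p0):
    X=[l[0] for l in L];U=np.array([l[1] for l in L])
    r=least_squares(lambda p:(wproj(M,place(p,X))-U).ravel(),p0);print(r.x.round(4),np.abs(r.fun).round(1));return r.x
E
cat > meas.py <<'E'
from wfit import *
Mk=pose([.51405,-.33042,.19032],2.9932);Md=pose([.48497,-.04625,.20004],3.0170);Mm=pose([.4897,.3286,.2196],2.8353)
kp=lambda u,v:(210+u/3,130+v/3)
b=wfit(Mk,[((-.035,.035,.04),kp(285,42)),((-.035,-.035,.04),kp(22,102)),((.035,.035,.04),kp(337,295))],[.51,-.33,0.3])
print('bow near-end top', ray(Mk,kp(168,162),.086),'expect',place(b,(-.015,0,.086)))
s=ray(Md,(184.3,231),.05);p=ray(Md,(369,230.7),.05);print('switch',s,'collar',p,'dist',np.linalg.norm(s-p),'yaw',np.arctan2(p[1]-s[1],p[0]-s[0])-np.pi/2)
for z in(.060,.062,.064):print('pin',z,ray(Md,(371.7,236),z))
mp=lambda u,v:(215+(u-400)/1.25,65+(v-300)/1.25)
wfit(Mm,[((-.163,0,.062),mp(483,308)),((-.023,0,.062),mp(484,523)),((-.023,.023,.083),mp(519,540)),((-.023,-.023,.083),mp(450,540)),((.023,0,.083),(281.4,305))],[.56,.31,-.3])
t=lambda u,v:(u*1.4,(v-300)*1.4)
wfit(Mm,[((-.105,-.05,.003),t(162,357)),((-.105,.05,.003),t(241,355)),((.105,.05,.003),t(240,503)),((.105,-.05,.003),t(169,505))],[.51,.33,-.3])
E
python3 meas.py
```

```text
[ 0.5172 -0.336   0.0724] [0.8 0.  1.1 0.  0.3 0.1]
bow near-end top [ 0.4944 -0.3351  0.086 ] expect [[ 0.5022394  -0.33711667  0.086     ]]
switch [ 0.5079 -0.1254  0.05  ] collar [0.5263 0.0238 0.05  ] dist 0.15033030299976116 yaw -0.12270483102808138
pin 0.06 [0.5268 0.0236 0.06  ]
pin 0.062 [0.526  0.0231 0.062 ]
pin 0.064 [0.5251 0.0227 0.064 ]
[ 0.5593  0.3108 -0.3008] [0.3 1.4 0.3 2.1 1.1 0.9 1.9 0.6 0.8 1.4]
[ 0.5088  0.33   -0.2798] [1.1 0.9 1.  1.1 2.3 1.6 2.4 1.1]
```

```bash
python3 go.py .5163 .3241 .15 2.841;python3 go.py .5163 .3241 .042 2.841
```

```text
t 4.2 pos [0.4896 0.3278 0.2197] yaw 2.8342 q6 -0.79 F [-0.2 -0.  -0.5] w 0.0852
row [-0.0332  0.0059  0.0871] -0.0032 rows 1.5
t 4.2 pos [0.4896 0.3278 0.2197] yaw 2.8342 q6 -0.79 F [-0.2 -0.  -0.5] w 0.0852
row [-0.0333  0.0061  0.2221] -0.0032 rows 3.6
```

Emit:
move_arm(
  deltas=[
    [[-0.0333,0.006,0.0871,-0.0032,-1],[-0.0333,0.006,0.0871,-0.0032,-1],[-0.0333,0.006,0.14,-0.0032,-1],[-0.0333,0.006,0.18,-0.0032,-1],[-0.0333,0.006,0.2221,-0.0032,-1],[-0.0333,0.006,0.2221,-0.0032,-1],[-0.0333,0.006,0.2221,-0.0032,1],[-0.0333,0.006,0.2221,-0.0032,1],[-0.0333,0.006,0.2221,-0.0032,1],[-0.0333,0.006,0.2221,-0.0032,1],[-0.0333,0.006,0.2221,-0.0032,1],[-0.0333,0.006,0.2221,-0.0032,1]],
  ],
  squeeze=110,
)

```text
clock: 5.4
position: [0.5163, 0.3256, 0.0443]
ee_rot: [0.001, 0.149, 0.989, 0.0]
contact_force: [-0.6, -1.8, 6.4]
width: 0.0201
gripper_force: 107.2
```

```bash
python3 go.py
```

```text
t 5.4 pos [0.5163 0.3256 0.0443] yaw 2.8428 q6 -0.82 F [-0.6 -1.8  6.4] w 0.0201
```

```bash
python3 go.py .5163 .3256 .17 2.843;python3 go.py .4816 .0293 .17 3.019
```

```text
t 5.4 pos [0.5163 0.3256 0.0443] yaw 2.8428 q6 -0.82 F [-0.6 -1.8  6.4] w 0.0201
row [-0.0003  0.     -0.1571] -0.0001 rows 2.5
t 5.4 pos [0.5163 0.3256 0.0443] yaw 2.8428 q6 -0.82 F [-0.6 -1.8  6.4] w 0.0201
row [-0.0678 -0.3667 -0.1572] -0.0841 rows 6.5
```

Emit:
move_arm(
  deltas=[
    [[0,0,-0.03,0,1],[0,0,-0.08,0,1],[0,0,-0.12,0,1],[0,0,-0.157,0,1],[-0.0678,-0.3667,-0.1572,-0.084,1],[-0.0678,-0.3667,-0.1572,-0.084,1],[-0.0678,-0.3667,-0.1572,-0.084,1],[-0.0678,-0.3667,-0.1572,-0.084,1],[-0.0678,-0.3667,-0.1572,-0.084,1],[-0.0678,-0.3667,-0.1572,-0.084,1],[-0.0678,-0.3667,-0.1572,-0.084,1],[-0.0678,-0.3667,-0.1572,-0.084,1]],
  ],
)

```text
clock: 6.6
position: [0.4804, 0.0285, 0.1681]
ee_rot: [-0.001, 0.063, 0.998, 0.0]
contact_force: [-0.7, 0.5, -4.6]
width: 0.0203
gripper_force: 109.4
```

```bash
python3 look.py f side scene >/dev/null; python3 go.py .4816 .0293 .122 3.019
python3 - <<'E'
import cv2,numpy as np
a=cv2.imread('pics/f_side.png')[120:270,180:360];b=cv2.imread('pics/f_scene.png')[140:290,190:370]
cv2.imwrite('pics/g.png',cv2.resize(np.hstack([a,b]),(800,333),interpolation=cv2.INTER_CUBIC))
E
```

```text
t 6.7 pos [0.4809 0.0302 0.1682] yaw 3.0185 q6 -1.53 F [-0.2  0.4 -4.6] w 0.0203
row [-0.0011 -0.001   0.0578] -0.0002 rows 0.9
```

View pics/g.png

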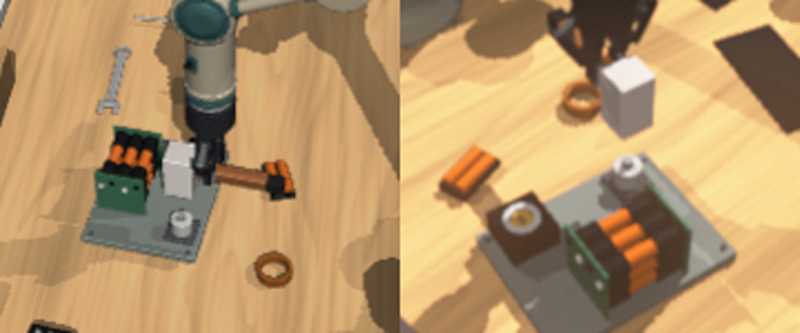

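The mallet is held level above the dock with its head in front of the pack. Now I'll lower it towards the pin.

Emit:
move_arm(
  deltas=[
    [[-0.0009,-0.001,0.03,0,1],[-0.0009,-0.001,0.06,0,1],[-0.0009,-0.001,0.069,0,1],[-0.0009,-0.001,0.072,0,1],[-0.0009,-0.001,0.076,0,1],[-0.0009,-0.001,0.08,0,1],[-0.0009,-0.001,0.084,0,1],[-0.0009,-0.001,0.088,0,1],[-0.0009,-0.001,0.092,0,1],[-0.0009,-0.001,0.092,0,1]],
  ],
)

```text
clock: 7.7
position: [0.4823, 0.0286, 0.0952]
ee_rot: [0.001, 0.062, 0.998, 0.0]
contact_force: [-0.5, 0.8, 2.0]
width: 0.0199
gripper_force: 110.1
```

```bash
python3 go.py .4816 .0293 .0913 3.019
```

```text
t 7.7 pos [0.4823 0.0286 0.0952] yaw 3.018 q6 -1.53 F [-0.5  0.8  2. ] w 0.0199
row [0.001  0.0007 0.0049] -0.0005 rows 0.1
```

Emit:
move_arm(
  deltas=[
    [[0,0,0.003,0,1],[0,0,0.006,0,1],[0,0,0.009,0,1],[0,0,0.012,0,1],[0,0,0.012,0,1]],
  ],
)

```text
clock: 8.2
position: [0.4817, 0.0286, 0.0906]
ee_rot: [0.001, 0.061, 0.998, -0.0]
contact_force: [-14.2, 1.3, 44.9]
width: 0.0201
gripper_force: 116.6
```

Emit:
move_arm(
  deltas=[
    [[0,0,-0.01,0,1],[0,0,-0.04,0,1],[0,0,-0.09,0,1],[0,0,-0.1,0,1],[0.13,0,-0.1,0,1],[0.13,0,-0.1,0,1],[0.13,0,-0.1,0,1],[0.13,0,-0.1,0,1]],
  ],
)

```text
clock: 9.0
position: [0.376, 0.0415, 0.1638]
ee_rot: [-0.001, 0.061, 0.998, -0.0]
contact_force: [0.8, 0.1, -4.3]
width: 0.0205
gripper_force: 109.2
```

```bash
python3 look.py h side scene wrist >/dev/null; python3 go.py .5163 .3256 .17 2.843
python3 - <<'E'
import cv2,numpy as np
r=lambda n,x,y,w,h:cv2.resize(cv2.imread(n)[y:y+h,x:x+w],(400,300),interpolation=cv2.INTER_CUBIC)
o=np.vstack([np.hstack([r('pics/h_side.png',230,190,80,60),r('pics/a_side.png',230,190,80,60)]),np.hstack([r('pics/h_scene.png',250,170,100,75),r('pics/h_wrist.png',0,0,560,420)])])
cv2.imwrite('pics/i.png',o)
E
```

```text
t 9.15 pos [0.38   0.0411 0.1649] yaw 3.0181 q6 -1.52 F [ 0.2  0.3 -4.2] w 0.0199
row [-0.1253  0.3739 -0.0062] 0.0836 rows 6.3
```

View pics/i.png

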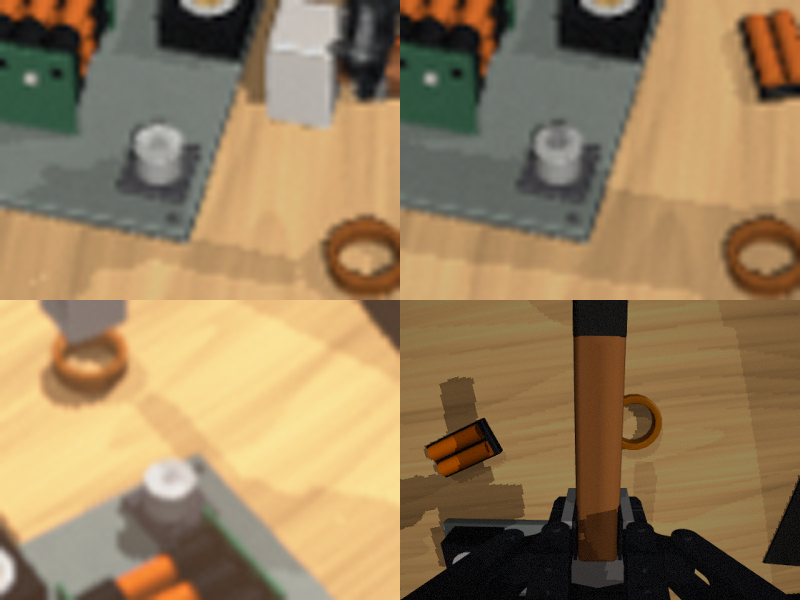

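The pin appears flush. The mallet may have pitched a little in the grip, so I'll measure that from the handle's width in the wrist image.

```bash
python3 - <<'E'
import cv2,numpy as np
from rig import manip
from scipy.optimize import least_squares
c=manip.camera_params('wrist');K=np.array([[c['fx'],0,c['cx']],[0,c['fy'],c['cy']],[0,0,1]])
im=cv2.GaussianBlur(cv2.imread('pics/h_wrist.png'),(3,3),0).astype(int)
T=c['tool_from_camera'];Ti=np.linalg.inv(T)
for v in (60,90,120,150,180,210,240,270):
    row=im[v,230:330]; g=np.abs(np.diff(row.astype(float),axis=0)).sum(1); 
    ids=np.argsort(g)[-8:]+230; print(v,sorted(ids.tolist()))
E
python3 -c "
import cv2
a=cv2.imread('pics/h_wrist.png')[40:400,220:340]
print(a[20,:,:].sum(1)[15:100].tolist());print(a[220,:,:].sum(1)[15:100].tolist())"
```

```text
60 [241, 242, 243, 249, 313, 315, 316, 317]
90 [241, 242, 243, 245, 246, 312, 314, 315]
120 [241, 242, 243, 244, 247, 248, 313, 314]
150 [242, 243, 244, 312, 313, 315, 318, 319]
180 [242, 243, 244, 245, 246, 310, 311, 312]
210 [243, 244, 245, 251, 309, 310, 311, 318]
240 [243, 244, 245, 246, 249, 308, 309, 310]
270 [232, 233, 234, 245, 307, 317, 318, 319]
[346, 339, 339, 348, 335, 343, 339, 303, 115, 89, 91, 117, 132, 136, 154, 167, 181, 188, 191, 182, 189, 186, 199, 185, 200, 195, 183, 182, 184, 192, 190, 184, 198, 183, 198, 177, 190, 180, 187, 193, 193, 192, 206, 189, 200, 202, 198, 197, 199, 193, 204, 209, 198, 203, 215, 224, 216, 219, 219, 217, 211, 234, 227, 216, 233, 237, 237, 245, 239, 234, 225, 229, 229, 211, 242, 228, 224, 216, 221, 202, 170, 278, 350, 355, 338]
[370, 365, 362, 358, 359, 361, 359, 354, 360, 363, 324, 135, 79, 99, 122, 126, 154, 159, 168, 186, 173, 188, 177, 186, 182, 188, 193, 194, 181, 177, 185, 191, 199, 177, 183, 202, 197, 187, 186, 170, 176, 177, 193, 190, 177, 206, 200, 217, 211, 211, 203, 231, 223, 230, 221, 216, 221, 229, 230, 237, 230, 238, 239, 236, 242, 223, 218, 232, 226, 216, 215, 214, 198, 256, 347, 354, 336, 351, 337, 356, 346, 352, 353, 346, 340]
```

```bash
python3 go.py .4965 .0275 .115 3.019;python3 go.py .4965 .0275 .088 3.019
```

```text
t 9.15 pos [0.38   0.0411 0.1649] yaw 3.0181 q6 -1.52 F [ 0.2  0.3 -4.2] w 0.0199
row [-0.1465  0.0011  0.0626] -0.0004 rows 2.5
t 9.15 pos [0.38   0.0411 0.1649] yaw 3.0181 q6 -1.52 F [ 0.2  0.3 -4.2] w 0.0199
row [-0.1465  0.0011  0.0963] -0.0004 rows 2.8
```

Emit:
move_arm(
  deltas=[
    [[-0.05,0.001,0,0,1],[-0.1,0.001,0,0,1],[-0.1465,0.001,0,0,1],[-0.1465,0.001,0.03,0,1],[-0.1465,0.001,0.0626,0,1],[-0.1465,0.001,0.08,0,1],[-0.1465,0.001,0.09,0,1],[-0.1465,0.001,0.095,0,1],[-0.1465,0.001,0.099,0,1],[-0.1465,0.001,0.099,0,1]],
  ],
)

```text
clock: 10.15
position: [0.4947, 0.0274, 0.0911]
ee_rot: [-0.0, 0.061, 0.998, -0.0]
contact_force: [-15.8, 0.2, 38.2]
width: 0.0203
gripper_force: 115.3
```

Emit:
move_arm(
  deltas=[
    [[0,0,-0.02,0,1],[0,0,-0.06,0,1],[0,0,-0.11,0,1]],
  ],
)

```text
clock: 10.45
position: [0.495, 0.0276, 0.1741]
ee_rot: [-0.001, 0.062, 0.998, -0.0]
contact_force: [1.0, -0.5, -5.3]
width: 0.0201
gripper_force: 109.2
```

```bash
python3 go.py .5163 .3256 .17 2.843;python3 go.py .5163 .3256 .055 2.843;python3 go.py .5163 .3256 .044 2.843
```

```text
t 10.45 pos [0.495  0.0276 0.1741] yaw 3.018 q6 -1.53 F [ 1.  -0.5 -5.3] w 0.0201
row [0.0195 0.373  0.0051] 0.0836 rows 6.0
t 10.45 pos [0.495  0.0276 0.1741] yaw 3.018 q6 -1.53 F [ 1.  -0.5 -5.3] w 0.0201
row [0.0192 0.373  0.1488] 0.0836 rows 6.4
t 10.45 pos [0.495  0.0276 0.1741] yaw 3.018 q6 -1.53 F [ 1.  -0.5 -5.3] w 0.0201
row [0.0192 0.373  0.1626] 0.0836 rows 6.5
```

Emit:
move_arm(
  deltas=[
    [[0.0195,0.373,0.005,0.0836,1],[0.0195,0.373,0.005,0.0836,1],[0.0195,0.373,0.005,0.0836,1],[0.0195,0.373,0.005,0.0836,1],[0.0195,0.373,0.005,0.0836,1],[0.0195,0.373,0.005,0.0836,1],[0.0195,0.373,0.005,0.0836,1],[0.0195,0.373,0.005,0.0836,1],[0.0195,0.373,0.005,0.0836,1]],
  ],
)

```text
clock: 11.35
position: [0.5164, 0.3251, 0.1695]
ee_rot: [-0.0, 0.149, 0.989, -0.001]
contact_force: [0.3, -0.6, -4.3]
width: 0.0203
gripper_force: 109.6
```

```bash
python3 go.py .5163 .3256 .055 2.843;python3 go.py .5163 .3256 .042 2.843
```

```text
t 11.35 pos [0.5164 0.3251 0.1695] yaw 2.8432 q6 -0.82 F [ 0.3 -0.6 -4.3] w 0.0203
row [0.0003 0.0008 0.1432] 0.0001 rows 2.3
t 11.35 pos [0.5164 0.3251 0.1695] yaw 2.8432 q6 -0.82 F [ 0.3 -0.6 -4.3] w 0.0203
row [0.0003 0.0008 0.1594] 0.0001 rows 2.6
```

Emit:
move_arm(
  deltas=[
    [[0,0.0008,0.05,0,1],[0,0.0008,0.1,0,1],[0,0.0008,0.135,0,1],[0,0.0008,0.145,0,1],[0,0.0008,0.15,0,1],[0,0.0008,0.154,0,1],[0,0.0008,0.158,0,1],[0,0.0008,0.158,0,1]],
  ],
)

```text
clock: 12.15
position: [0.5171, 0.3265, 0.0446]
ee_rot: [0.001, 0.149, 0.989, 0.0]
contact_force: [0.4, 0.4, -4.8]
width: 0.0202
gripper_force: 109.5
```

Emit:
move_arm(
  deltas=[
    [[0,0,0.001,0,1],[0,0,0.002,0,1],[0,0,0.003,0,1],[0,0,0.004,0,1],[0,0,0.004,0,1]],
  ],
)

```text
clock: 12.65
position: [0.5168, 0.3267, 0.0442]
ee_rot: [0.001, 0.148, 0.989, 0.001]
contact_force: [-5.5, -2.5, 15.0]
width: 0.02
gripper_force: 112.7
```

Emit:
move_arm(
  deltas=[
    [[0,0,-0.002,0,1],[0,0,-0.002,0,1],[0,0,-0.002,0,0.2],[0,0,-0.002,0,-0.3],[0,0,-0.002,0,-1],[0,0,-0.002,0,-1],[0,0,-0.002,0,-1],[0,0,-0.002,0,-1],[0,0,-0.04,0,-1],[0,0,-0.1,0,-1],[0,0,-0.16,0,-1],[0,0,-0.22,0,-1]],
  ],
  squeeze=20,
)

```text
clock: 13.85
position: [0.5161, 0.3262, 0.218]
ee_rot: [-0.0, 0.149, 0.989, -0.0]
contact_force: [1.1, -0.1, -0.1]
width: 0.0855
gripper_force: 0.0
```

```bash
python3 go.py .485 -.045 .20 3.017; python3 look.py j wrist side >/dev/null
```

```text
t 13.85 pos [0.5161 0.3262 0.218 ] yaw 2.8432 q6 -0.82 F [ 1.1 -0.1 -0.1] w 0.0855
row [-0.0992 -0.4549  0.0226] -0.083 rows 7.5
```

Emit:
move_arm(
  deltas=[
    [[-0.0992,-0.4549,0.05,-0.083,-1],[-0.0992,-0.4549,0.05,-0.083,-1],[-0.0992,-0.4549,0.05,-0.083,-1],[-0.0992,-0.4549,0.05,-0.083,-1],[-0.0992,-0.4549,0.05,-0.083,-1],[-0.0992,-0.4549,0.05,-0.083,-1],[-0.0992,-0.4549,0.05,-0.083,-1],[-0.0992,-0.4549,0.05,-0.083,-1],[-0.0992,-0.4549,0.05,-0.083,-1],[-0.0992,-0.4549,0.05,-0.083,-1]],
  ],
)

```text
clock: 14.95
position: [0.485, -0.0449, 0.176]
ee_rot: [-0.0, 0.063, 0.998, 0.0]
contact_force: [0.3, 0.4, 0.0]
width: 0.0855
gripper_force: 0.0
```

```bash
python3 go.py .51 -.336 .19 3.2; python3 look.py n wrist >/dev/null;python3 - <<'E'
import cv2,numpy as np
r=lambda n,x,y,w,h:cv2.convertScaleAbs(cv2.resize(cv2.imread(n)[y:y+h,x:x+w],(400,300),interpolation=cv2.INTER_CUBIC),alpha=1.5)
o=np.vstack([np.hstack([r('pics/n_wrist.png',350,200,100,75),r('pics/n_wrist.png',110,190,133,100)]),np.hstack([r('pics/j_side.png',210,255,100,75),r('pics/j_wrist.png',0,0,560,420)])])
cv2.imwrite('pics/o.png',o)
E
```

```text
t 14.95 pos [ 0.485  -0.0449  0.176 ] yaw 3.0151 q6 -1.68 F [0.3 0.4 0. ] w 0.0855
row [-0.0768 -0.357  -0.0178] -0.0883 rows 5.8
```

View pics/o.png

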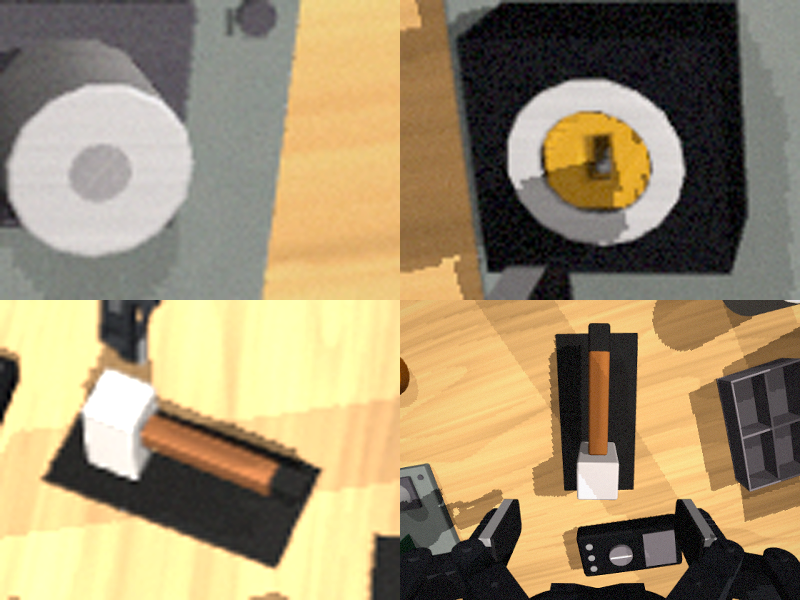

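Pin is flush, a concentric disc with no shadow or step. The mallet stands on its mat and the switch is clear, with the slot at tile (601,155). Now on to the key.

```bash
python3 go.py .502 -.336 .16 3.214
python3 - <<'E'
from wfit import *
M=pose([.485,-.0449,.176],3.0151)
q=lambda u,v:(110+(u-400)*.3325,190+v/3)
print(ray(M,q(601,157),.05),ray(M,q(598,161),.05),ray(M,q(597,161.5),.053))
p=lambda u,v:(350+u/4,200+v/4)
print(ray(M,p(101,172),.05),ray(M,p(100,168),.05))
E
```

```text
t 15.0 pos [ 0.4852 -0.0442  0.1762] yaw 3.0166 q6 -1.68 F [-0.1  0.5  0.6] w 0.0853
row [-0.0663 -0.3593  0.0199] -0.0942 rows 5.9
[ 0.5073 -0.1239  0.05  ] [ 0.5083 -0.1249  0.05  ] [ 0.5072 -0.1242  0.053 ]
[0.5267 0.0244 0.05  ] [0.5258 0.0243 0.05  ]
```

Emit:
move_arm(
  deltas=[
    [[-0.0663,-0.3593,0.0199,-0.0942,-1],[-0.0663,-0.3593,0.0199,-0.0942,-1],[-0.0663,-0.3593,0.0199,-0.0942,-1],[-0.0663,-0.3593,0.0199,-0.0942,-1],[-0.0663,-0.3593,0.0199,-0.0942,-1],[-0.0663,-0.3593,0.0199,-0.0942,-1],[-0.0663,-0.3593,0.0199,-0.0942,-1],[-0.0663,-0.3593,0.0199,-0.0942,-1],[-0.0663,-0.3593,0.0199,-0.0942,-1]],
  ],
)

```text
clock: 15.9
position: [0.5025, -0.3344, 0.1603]
ee_rot: [-0.0, -0.037, 0.999, 0.001]
contact_force: [-0.4, 0.3, -0.3]
width: 0.0854
gripper_force: 0.0
```

```bash
python3 go.py; python3 look.py p wrist >/dev/null;python3 - <<'E'
import cv2
r=cv2.imread('pics/p_wrist.png')[130:330,170:390]
cv2.imwrite('pics/q.png',cv2.convertScaleAbs(cv2.resize(r,(660,600),interpolation=cv2.INTER_CUBIC),alpha=1.8,beta=20))
E
```

```text
t 15.9 pos [ 0.5025 -0.3344  0.1603] yaw -3.067 q6 -2.35 F [-0.4  0.3 -0.3] w 0.0854
```

View pics/q.png

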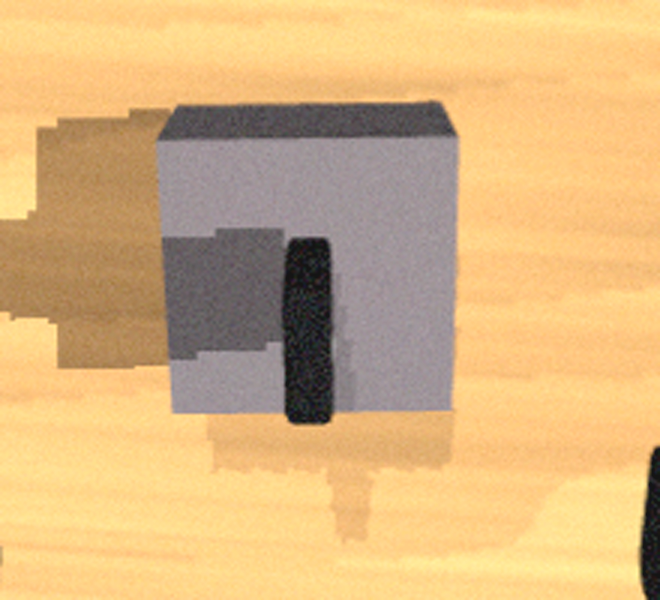

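```bash
python3 - <<'E'
from wfit import *
M=pose([.5025,-.3344,.1603],-3.067)
p=lambda u,v:(170+u/3,130+v/3)
b=wfit(M,[((-.035,-.035,.04),p(158,140)),((-.035,.035,.04),p(458,138)),((.035,.035,.04),p(453,410)),((.035,-.035,.04),p(173,412))],[.517,-.336,.07])
e=ray(M,p(308,423),.086);n=ray(M,p(308,238),.050);print(e,n)
k=Ro.from_euler('z',-b[2]).as_matrix()
print('in block',k@(e-[b[0],b[1],0]),k@(n-[b[0],b[1],0]))
E
python3 go.py .5175 -.336 .059 3.214
```

```text
[ 0.5173 -0.3357  0.0861] [0.3 0.1 0.7 0.3 0.3 0.  0.1 0.3]
[ 0.5313 -0.3349  0.086 ] [ 0.5032 -0.3372  0.05  ]
in block [ 0.01403959 -0.00042824  0.086     ] [-0.01415411 -0.0003035   0.05      ]
t 15.95 pos [ 0.5025 -0.3343  0.1605] yaw -3.0666 q6 -2.35 F [ 0.2 -0.2 -0.5] w 0.0853
row [-0.0185 -0.0036  0.1269] 0.0012 rows 2.1
```

```bash
python3 go.py .5173 -.3361 .059 3.2276
```

```text
t 15.95 pos [ 0.5025 -0.3343  0.1605] yaw -3.0666 q6 -2.35 F [ 0.2 -0.2 -0.5] w 0.0853
row [-0.0183 -0.0037  0.1269] -0.0053 rows 2.1
```

Emit:
move_arm(
  deltas=[
    [[-0.0183,-0.0037,0.02,-0.0053,-1],[-0.0183,-0.0037,0.06,-0.0053,-1],[-0.0183,-0.0037,0.1,-0.0053,-1],[-0.0183,-0.0037,0.1269,-0.0053,-1],[-0.0183,-0.0037,0.1269,-0.0053,-1],[-0.0183,-0.0037,0.1269,-0.0053,1],[-0.0183,-0.0037,0.1269,-0.0053,1],[-0.0183,-0.0037,0.1269,-0.0053,1],[-0.0183,-0.0037,0.1269,-0.0053,1],[-0.0183,-0.0037,0.1269,-0.0053,1],[-0.0183,-0.0037,0.1269,-0.0053,1],[-0.0183,-0.0037,0.1269,-0.0053,1]],
  ],
  squeeze=60,
)

```text
clock: 17.15
position: [0.5171, -0.3379, 0.0596]
ee_rot: [0.0, -0.042, 0.999, 0.0]
contact_force: [-0.2, 3.8, 6.2]
width: 0.0093
gripper_force: 60.0
```

```bash
python3 go.py
```

```text
t 17.15 pos [ 0.5171 -0.3379  0.0596] yaw -3.0582 q6 -2.35 F [-0.2  3.8  6.2] w 0.0093
```

```bash
python3 go.py .5171 -.3379 .15 3.225;  python3 go.py .5077 -.1253 .15 3.019
```

```text
t 17.15 pos [ 0.5171 -0.3379  0.0596] yaw -3.0582 q6 -2.35 F [-0.2  3.8  6.2] w 0.0093
row [-1.00e-04  1.00e-04 -1.13e-01] -0.0 rows 1.8
t 17.15 pos [ 0.5171 -0.3379  0.0596] yaw -3.0582 q6 -2.35 F [-0.2  3.8  6.2] w 0.0093
row [-0.0105  0.2659 -0.1128] 0.0984 rows 4.6
```

Emit:
move_arm(
  deltas=[
    [[0,0,-0.02,0,1],[0,0,-0.06,0,1],[0,0,-0.113,0,1],[0,0,-0.113,0,1],[-0.0105,0.2659,-0.113,0.0984,1],[-0.0105,0.2659,-0.113,0.0984,1],[-0.0105,0.2659,-0.113,0.0984,1],[-0.0105,0.2659,-0.113,0.0984,1],[-0.0105,0.2659,-0.113,0.0984,1],[-0.0105,0.2659,-0.113,0.0984,1],[-0.0105,0.2659,-0.113,0.0984,1],[-0.0105,0.2659,-0.113,0.0984,1]],
  ],
  squeeze=90,
)

```text
clock: 18.35
position: [0.5081, -0.1277, 0.1493]
ee_rot: [0.0, 0.062, 0.998, -0.001]
contact_force: [0.3, -1.4, -0.5]
width: 0.0091
gripper_force: 88.0
```

```bash
python3 go.py .5077 -.1253 .11 3.019; python3 look.py r scene side wrist >/dev/null;python3 - <<'E'
import cv2,numpy as np
r=lambda n,x,y,w,h:cv2.convertScaleAbs(cv2.resize(cv2.imread(n)[y:y+h,x:x+w],(400,300),interpolation=cv2.INTER_CUBIC),alpha=1.4)
o=np.vstack([np.hstack([r('pics/r_scene.png',205,185,80,60),r('pics/r_side.png',235,160,80,60)]),np.hstack([r('pics/r_wrist.png',180,200,200,150),r('pics/r_wrist.png',0,0,560,420)])])
cv2.imwrite('pics/s.png',o)
E
```

```text
t 18.35 pos [ 0.5081 -0.1277  0.1493] yaw 3.0179 q6 -1.82 F [ 0.3 -1.4 -0.5] w 0.0091
row [0.0009 0.0029 0.0491] -0.0005 rows 0.8
```

View pics/s.png

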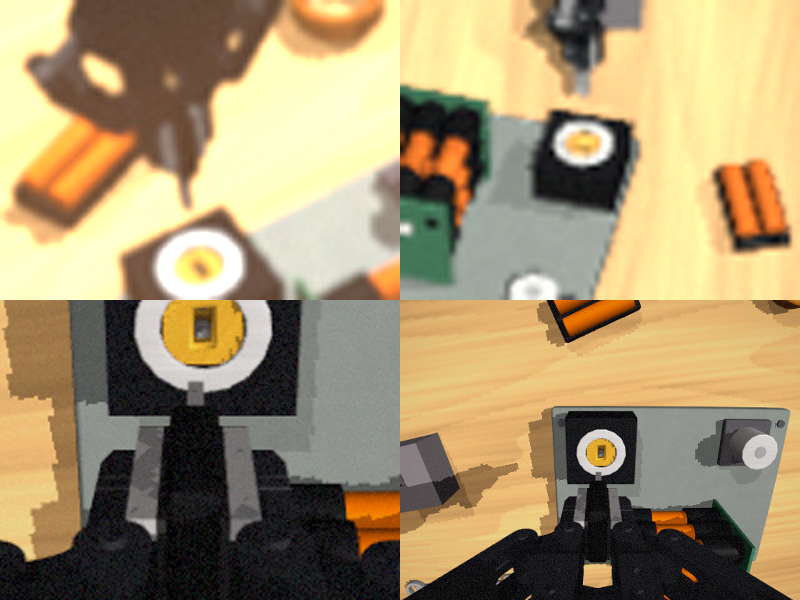

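The blade tip is at about image (278,241) and the slot mouth at (282,214). I'll compare both with the prediction.

Run:
```python
from wfit import *
M=pose([.5081,-.1277,.1493],3.0179)
print('slot',ray(M,(282,213.5),.05),'bezel',ray(M,(180+203/2,200+26/2),.053))
Ti=np.linalg.inv(c['tool_from_camera'])
for X in [(.005,-.002,.0476),(.005,.002,.0476),(.005,-.002,.02),(.005,0.002,.02)]:
    p=wproj(Ti,X)[0];print(X,'tile',(p[0]-180)*2,(p[1]-200)*2+300)
```

```text
slot [ 0.5083 -0.1246  0.05  ] bezel [ 0.5069 -0.1248  0.053 ]
(0.005, -0.002, 0.0476) tile 187.39074109943397 374.43916811066083
(0.005, 0.002, 0.0476) tile 202.70512117063674 374.43983760671426
(0.005, -0.002, 0.02) tile 186.64335235212013 421.45954784360094
(0.005, 0.002, 0.02) tile 204.27899976517358 421.4594409463199
```

```bash
python3 go.py .5079 -.1251 .101 3.019; python3 go.py .5079 -.1251 .09 3.019
```

```text
t 18.5 pos [ 0.5078 -0.1273  0.1492] yaw 3.0174 q6 -1.82 F [ 0.8 -0.2 -0.3] w 0.0087
row [0.0002 0.0028 0.0602] -0.0008 rows 1.0
t 18.5 pos [ 0.5078 -0.1273  0.1492] yaw 3.0174 q6 -1.82 F [ 0.8 -0.2 -0.3] w 0.0087
row [0.0002 0.0028 0.074 ] -0.0008 rows 1.2
```

Emit:
move_arm(
  deltas=[
    [[0.0002,0.0028,0.02,-0.0008,1],[0.0002,0.0028,0.05,-0.0008,1],[0.0002,0.0028,0.06,-0.0008,1],[0.0002,0.0028,0.063,-0.0008,1],[0.0002,0.0028,0.066,-0.0008,1],[0.0002,0.0028,0.07,-0.0008,1],[0.0002,0.0028,0.072,-0.0008,1],[0.0002,0.0028,0.072,-0.0008,1]],
  ],
)

```text
clock: 19.3
position: [0.508, -0.124, 0.0921]
ee_rot: [0.001, 0.06, 0.998, -0.0]
contact_force: [0.1, -0.4, -0.6]
width: 0.0088
gripper_force: 88.0
```

```bash
python3 go.py .5079 -.1251 .08 3.019
```

```text
t 19.3 pos [ 0.508  -0.124   0.0921] yaw 3.0212 q6 -1.82 F [ 0.1 -0.4 -0.6] w 0.0088
row [ 0.     -0.0014  0.0151] 0.001 rows 0.2
```

Emit:
move_arm(
  deltas=[
    [[0,-0.0008,0.004,0,1],[0,-0.0008,0.008,0,1],[0,-0.0008,0.012,0,1],[0,-0.0008,0.016,0,1],[0,-0.0008,0.016,0,1]],
  ],
)

```text
clock: 19.8
position: [0.5083, -0.1242, 0.0801]
ee_rot: [0.001, 0.06, 0.998, -0.0]
contact_force: [-1.3, 1.4, 5.9]
width: 0.0088
gripper_force: 88.8
```

Emit:
move_arm(
  deltas=[
    [[0,0,0.004,0,1],[0,0,0.008,0,1],[0,0,0.012,0,1],[0,0,0.015,0,1],[0,0,0.015,0,1]],
  ],
)

```text
clock: 20.3
position: [0.5086, -0.1242, 0.0694]
ee_rot: [0.001, 0.06, 0.998, -0.0]
contact_force: [-2.2, 1.4, 16.6]
width: 0.0091
gripper_force: 90.5
```

Emit:
move_arm(
  deltas=[
    [[0,0,0.002,0,1],[0,0,0.004,0,1],[0,0,0.004,0,1],[0,0,0.004,0,1]],
  ],
)

```text
clock: 20.7
position: [0.5087, -0.1242, 0.069]
ee_rot: [0.002, 0.06, 0.998, -0.0]
contact_force: [-7.1, 3.4, 35.3]
width: 0.0089
gripper_force: 93.6
```

Emit:
move_arm(
  deltas=[
    [[0,0,-0.0015,0.03,1],[0,0,-0.0015,0.09,1],[0,0,-0.0015,0.15,1],[0,0,-0.0015,0.21,1],[0,0,-0.0015,0.27,1],[0,0,-0.0015,0.33,1],[0,0,-0.0015,0.39,1],[0,0,-0.0015,0.45,1],[0,0,-0.0015,0.51,1],[0,0,-0.0015,0.57,1],[0,0,-0.0015,0.63,1],[0,0,-0.0015,0.69,1]],
  ],
)

```text
clock: 21.9
position: [0.5091, -0.1243, 0.0692]
ee_rot: [0.002, 0.707, 0.707, 0.001]
contact_force: [-5.0, 2.7, 27.0]
width: 0.0087
gripper_force: 92.6
```

```bash
python3 go.py; python3 -c "
from rig import manip;print(manip.get_state()['moment'])"
```

```text
t 21.9 pos [ 0.5091 -0.1243  0.0692] yaw 1.571 q6 -0.37 F [-5.   2.7 27. ] w 0.0087
[0.3895865  0.9144473  0.08290019]
```

Emit:
move_arm(
  deltas=[
    [[0,0,0,0.05,1],[0,0,0,0.1,1],[0,0,0,0.13,1],[0,0,0,0.13,1]],
  ],
)

```text
clock: 22.3
position: [0.509, -0.1243, 0.0692]
ee_rot: [0.002, 0.795, 0.606, 0.001]
contact_force: [-5.8, 3.1, 28.1]
width: 0.0086
gripper_force: 92.6
```

```bash
python3 go.py; python3 -c "
from rig import manip;print(manip.get_state()['moment'])"
```

```text
t 22.3 pos [ 0.509  -0.1243  0.0692] yaw 1.3029 q6 -0.11 F [-5.8  3.1 28.1] w 0.0086
[0.48285184 0.99336391 0.08310612]
```

Emit:
move_arm(
  deltas=[
    [[0,0,0,0.02,1],[0,0,0,0.04,1],[0,0,0,0.06,1],[0,0,0,0.06,1]],
  ],
)

```text
clock: 22.7
position: [0.5087, -0.1242, 0.0692]
ee_rot: [0.002, 0.832, 0.555, 0.001]
contact_force: [-5.7, 2.9, 28.9]
width: 0.009
gripper_force: 92.7
```

```bash
python3 go.py; python3 -c "
from rig import manip;print(manip.get_state()['moment'])"
```

```text
t 22.7 pos [ 0.5087 -0.1242  0.0692] yaw 1.1779 q6 0.02 F [-5.7  2.9 28.9] w 0.009
[0.50954874 1.05687957 0.10103476]
```

Emit:
move_arm(
  deltas=[
    [[0,0,0,0.02,1],[0,0,0,0.04,1],[0,0,0,0.05,1],[0,0,0,0.05,1]],
  ],
)

```text
clock: 23.1
position: [0.5088, -0.124, 0.0692]
ee_rot: [0.001, 0.859, 0.511, 0.001]
contact_force: [-5.6, 2.4, 28.8]
width: 0.0089
gripper_force: 92.5
```

```bash
python3 go.py; python3 -c "
from rig import manip;print(manip.get_state()['moment'])"; python3 look.py u scene side wrist>/dev/null;python3 - <<'E'
import cv2,numpy as np
r=lambda n,x,y,w,h:cv2.convertScaleAbs(cv2.resize(cv2.imread(n)[y:y+h,x:x+w],(400,300),interpolation=cv2.INTER_CUBIC),alpha=1.4)
o=np.vstack([np.hstack([r('pics/u_scene.png',205,185,80,60),r('pics/u_side.png',200,150,120,90)]),np.hstack([r('pics/u_wrist.png',180,200,200,150),r('pics/u_wrist.png',0,0,560,420)])])
cv2.imwrite('pics/v.png',o)
E
```

```text
t 23.1 pos [ 0.5088 -0.124   0.0692] yaw 1.0738 q6 0.12 F [-5.6  2.4 28.8] w 0.0089
[0.57512301 1.03531343 0.28989758]
```

Emit:
move_arm(
  deltas=[
    [[0,0,0,0.005,1],[0,0,0,0.005,1],[0,0,0,0.005,1],[0,0,0,0.005,1]],
  ],
)

```text
clock: 23.65
position: [0.5087, -0.1241, 0.0693]
ee_rot: [0.001, 0.862, 0.507, 0.001]
contact_force: [-5.1, 3.0, 28.4]
width: 0.0091
gripper_force: 92.7
```

```bash
python3 go.py; python3 -c "
from rig import manip;print(manip.get_state()['moment']);print(manip.sign_off())"
```

```text
t 23.65 pos [ 0.5087 -0.1241  0.0693] yaw 1.0638 q6 0.13 F [-5.1  3.  28.4] w 0.0091
[0.57818635 1.0904025  0.28676789]
the job is handed in; nothing more can be done
None
```

I handed the job in at 23.65 s, with no verdict returned: camera views show the pin flush and the mallet back on its mat; force and height readings put the key fully home and turned to its stop, still gripped and held.

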